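# Sweep the lying pump parts into the wash tray

## Task

The two plungers and the one valve holder that lie on the bench are to be washed: with closed fingers, sweep all three across the bench through the open mouth of the steel wash tray, until each lies wholly inside it. Only push them along the surface, never pick them up. Leave the upright valve holders and the spring standing where they are.

Things in the scene. Friction and masses are not known exactly. Their poses are not given: they have to be found in the camera images.
- wash_tray: bare-steel tray screwed down, 226 mm wide (own x), 142 deep (own y); walls 31 high, 3 thick, at both sides and back; none at the mouth. Origin: middle of the mouth's front edge, on the bench. Inside lies towards own -y, to the back wall at y = -139, x from -110 to 110. Floor 2 thick; an 18 long lip slopes up to it from the bench. Low feet stand out 21 at the sides
- plunger_0: one of two alike: ground steel pump plunger, a smooth rod lying flat on the bench, 71 mm long, 11 mm thick, 50 g; origin under its middle on the bench, own y along its length; slides when pushed and does not roll
- plunger_0_a (a point): the end of plunger_0 at its own -y, 35 mm from its middle, on its centre line
- plunger_0_b (a point): the end of plunger_0 at its own +y, 35 mm from its middle, on its centre line
- plunger_1: the other of two alike: ground steel pump plunger, a smooth rod lying flat on the bench, 71 mm long, 11 mm thick, 50 g; origin under its middle on the bench, own y along its length; slides when pushed and does not roll
- plunger_1_a (a point): the end of plunger_1 at its own -y, 35 mm from its middle, on its centre line
- plunger_1_b (a point): the end of plunger_1 at its own +y, 35 mm from its middle, on its centre line
- valve_holder_3: the valve holder that LIES on the bench: grey steel fitting, 50 long, threaded rod 19 thick with a hexagon 25 x 22 x 16 long at its own +y end, 22 high, 85 g; origin on its underside below its middle, own y along its length; slides, may turn over onto another flat
- valve_holder_3_a (a point): the end of valve_holder_3 at its own -y, 25 mm from its middle, on its centre line
- valve_holder_3_b (a point): the end of valve_holder_3 at its own +y, 25 mm from its middle, on its centre line
- valve_holder_0: upright valve holder, grey steel, 25 across, 50 high, loose, at the far side of the work; to be left alone; origin under its centre, z up
- valve_holder_1: upright valve holder, grey steel, 25 across, 50 high, loose, at the robot's left of the work; to be left alone; origin under its centre, z up
- spring: coil spring standing on end, 21 across, 40 high, loose, at the robot's left of the work, nearer the robot than the upright valve holder there; to be left alone; origin under its centre, z up
Things that resemble listed ones, but are neither listed nor needed, are in the scene too. Leave any purple look-alike of the plunger_0 alone.

How it is judged:
By the outcome, as a careful person would: the job done as asked, in the order asked, and still so for the second after the job is handed in, with the robot touching nothing.
It also fails if it takes over 72 s, if anything falls off the work surface, if the arm or the gripper's body presses on something with over 40 N, if the wrist force passes 120 N, or if a joint passes its speed limit or range.

## Robot

A 6-joint arm with a two-finger parallel gripper is mounted at the origin on a cart in front of the work surface, level with it; the furniture and walls round the work are solid. World frame = base frame: x ahead of the robot, y to its left, z up, the work surface at z = 0. Lengths are in m, angles in rad, forces in N, time in s.
With the tool pointing down it reaches from about 0.3 to 0.875 m from the base axis. Payload 6.4 kg.
Tool frame: the origin (TCP) lies midway between the tips of the shut fingers; the grasp point (between the pads) lies 19 mm behind it; z points along the fingers, y is the direction in which the jaws open and shut (so a half turn about z gives the same grasp; the last joint's range is limited). The gripper opens to 85 mm and grips with 20 to 120 N. Pads are 22 mm wide; open, the fingers measure 114 mm over their backs; the gripper's body (76 mm by 85 mm) begins 54 mm behind the grasp point. The pads swing forward as they close: fully open they stand 13 mm farther back than shut.
Start: joints at [0.966, 0.181, 1.607, -0, 1.354, -0.206], TCP at [0.223, 0.53, 0.231] pointing down, gripper open.
Joint ranges: [-2.99, 2.99], [-0.89, 2.07], [0.3, 2.58], [-1.14, 4.28], [0, 2.63], [-3.12, 3.12]. Speed limits (rad/s): [2.57, 2.57, 3.01, 3.14, 3.14, 3.14].

## Interface

Orientations are given as a unit quaternion [w, x, y, z].
In Python, from bench import ctrl gives the robot as it stands.
- The arm moves only by the tool apply_moves, never from a script. Its argument "plan" is a list of rows, each an object with "translation": the shift along the tool's x, y, z in m, a list of three; "angular": the turn, a rotation vector about the tool's x, y, z in rad, a list of three; "hand": the finger opening in m, from 0 to 0.0854. In form: [{"translation": [x, y, z], "angular": [rx, ry, rz], "hand": hand}, ...]. A call has 1 to 10 rows; each row shifts and turns the commanded pose from where the row before left it, along the tool's axes as they then stand; what a row does not reach is not made up. A row lasts 1/8 s, in which the tool goes at most 62.5 mm and 10.7 degrees, less where a joint would pass 70% of its speed; a pose out of reach is approached as far as the arm can. A call with a gripper value outside its range is refused whole. The fingers move at their own pace and stop on an object; the grip force is fixed at half the most. Time passes only in rows, so rows that do not move let the fingers close. It gives the time, the measured TCP pose, the force and the opening at its end, in the units of the state.
- ctrl.get_obs(): the state, without advancing time (a new reading comes with each control period).
- ctrl.camera(name): name is "side" or "top" or "wrist"; returns a dict with "img" (480x640x3 uint8, red, green, blue), "K" (3x3 intrinsics, pixels), "k1" (the pictures are not rectified: a ray, as slopes to the right and down, at radius r is drawn at 1 + k1 r^2 times it, then the intrinsics apply), "eye" and "orientation" of the camera in the world. Camera axes: x right, y up, looking along -z (the intrinsics and any distortion apply to the point x, -y, -z); pixel columns grow to the right and rows downward; lengths in m; the calibration is good to about 2 mm. A picture is of the moment at which its call begins. There is no depth.
- ctrl.hand_in(): hands the job in, once; it reports no verdict.
The state is a dict: "time_s": time; "q": joint angles; "dq": joint speeds; "joint_efforts": joint torques, N m; "eef_pos": TCP position; "eef_rot": TCP orientation; "wrist_force": force on the tool from outside, world axes, zero at the start; "torque": the same for the moment, N m; "opening": opening from 0.0 (shut) to 1.0 (fully open).
Only numpy, scipy, OpenCV 4.12 (cv2) and the standard library are available. Lean on these libraries where they do the work, as an engineer would, in place of code of your own. Each camera call takes 0.05 s, during which the arm holds its last target.

## Working session

There is one attempt and no reset: what is moved stays moved. The work goes in short steps, Python scripts to look and compute and a tool call to move; the robot and the scene stay as the last step left them, time stands still between calls to the robot, and variables do not carry over. Pictures are saved under pics/ and viewed, and the job is handed in when it is done.

Besides the shell and the picture viewer there is one more tool, called as name([rows], argument=value, ...), one row to a line, values as JSON. apply_moves: Moves the arm, as the interface text tells. Its arguments: {"type":"object","properties":{"plan":{"type":"array","items":{"type":"object","properties":{"translation":{"type":"array","items":{"type":"number"}},"angular":{"type":"array","items":{"type":"number"}},"hand":{"type":"number"}}}}},"required":["plan"]}

```bash
mkdir -p pics; ls
cat > h.py <<'E'
import numpy as np, cv2, json
from bench import ctrl
from scipy.spatial.transform import Rotation as R
def snap(n,f):
    c=ctrl.camera(n); cv2.imwrite(f'pics/{f}.png',cv2.cvtColor(np.asarray(c['img']),cv2.COLOR_RGB2BGR))
    np.savez(f'pics/{f}.npz',**{k:np.asarray(v) for k,v in c.items()}); return c
def load(f): return dict(np.load(f'pics/{f}.npz'))
def rot(c):
    o=np.asarray(c['orientation'],float)
    return o if o.shape==(3,3) else R.from_quat([o[1],o[2],o[3],o[0]]).as_matrix()
def px2w(c,uv,z=0.):
    K=np.asarray(c['K'],float);uv=np.atleast_2d(np.asarray(uv,float))
    p=cv2.undistortPoints(uv[:,None,:],K,np.array([float(c['k1']),0,0,0]))[:,0]
    d=np.c_[p[:,0],-p[:,1],-np.ones(len(p))]@rot(c).T
    e=np.asarray(c['eye'],float); return e+d*((z-e[2])/d[:,2])[:,None]
def w2px(c,P):
    P=np.atleast_2d(np.asarray(P,float)); q=(P-np.asarray(c['eye']))@rot(c)
    x=np.c_[q[:,0]/-q[:,2],-q[:,1]/-q[:,2]]; r=(x**2).sum(1)[:,None]; x=x*(1+float(c['k1'])*r)
    K=np.asarray(c['K']); return np.c_[x[:,0]*K[0,0]+K[0,2],x[:,1]*K[1,1]+K[1,2]]
E
python3 - <<'E'
from h import *
for n in ['top','side','wrist']:
    c=snap(n,n+'0'); print(n,c['eye'],c['orientation'],c['k1'],np.asarray(c['K']).tolist())
o=ctrl.get_obs(); print(o)
E
```

```text
pics
top [0.39009243 0.06890033 0.93583265] [ 0.70691514  0.06537772 -0.05373216 -0.70221763] -0.0665232760404199 [[530.8830102197635, 0.0, 312.13643413673634], [0.0, 530.8830102197635, 242.9896453499888], [0.0, 0.0, 1.0]]
side [0.38215734 0.71895684 0.58243129] [-0.11691045 -0.0603244   0.42499534  0.89558465] -0.10481574397135 [[440.2915536903495, 0.0, 320.51708041260514], [0.0, 440.2915536903495, 240.75152142057848], [0.0, 0.0, 1.0]]
wrist [0.14437516 0.56282826 0.37311208] [ 0.82127668 -0.1391843  -0.09132117  0.54570394] -0.06414172970573581 [[414.4861965477481, 0.0, 324.27695945085884], [0.0, 414.4861965477481, 240.65657769288916], [0.0, 0.0, 1.0]]
{'time_s': 0.15, 'q': array([ 9.65679931e-01,  1.81394728e-01,  1.60776775e+00, -8.52809798e-06,
        1.35383684e+00, -2.06300096e-01]), 'dq': array([-3.20153357e-05, -1.50423609e-03, -4.87067843e-03, -1.91820464e-03,
        2.36267679e-04,  4.56560917e-04]), 'joint_efforts': array([ 2.11134553e-03, -4.45254993e+01, -3.51694179e+01, -1.15225112e-04,
        5.73903540e-03, -7.62399338e-06]), 'eef_pos': array([0.22302389, 0.52951756, 0.23058254]), 'eef_rot': array([-2.73758025e-04,  1.98088292e-01,  9.80183929e-01, -6.47880224e-04]), 'wrist_force': array([0.79836198, 0.54783525, 0.4152282 ]), 'torque': array([-0.00617337, -0.03689672,  0.01305771]), 'opening': 0.999449127784395}
```

View pics/top0.png

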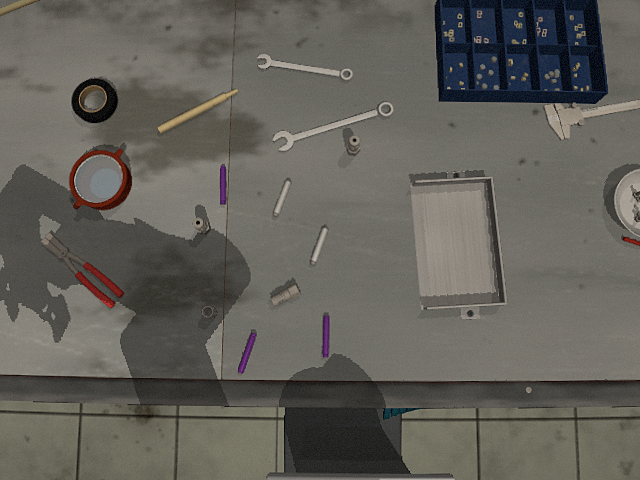

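View pics/side0.png

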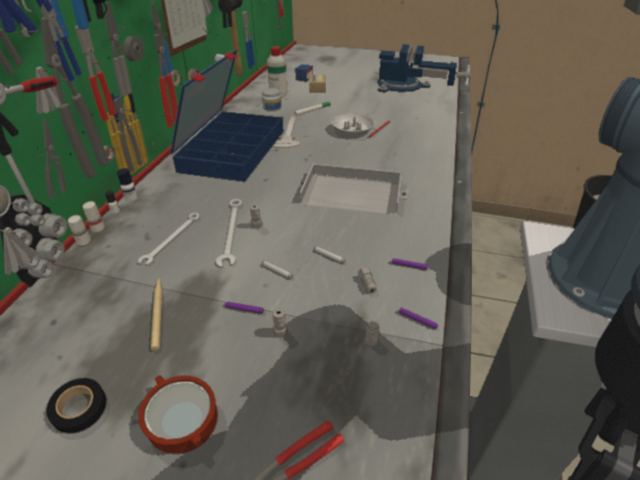

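Top view: the plungers are white rods at about (283,197) and (318,245), and the lying valve holder is at (285,294). The tray spans (412–506, 178–308) with its mouth on the left. The upright holders are at (353,143) and (200,224), and the spring is at (208,312). There are three purple look-alikes at (223,184), (247,351) and (326,335), which I'll leave alone.

Run:
```python
from h import *
c=load('top0'); im=c['img'].astype(np.uint8); 
crop=im[120:330,180:520]; cv2.imwrite('pics/crop0.png',cv2.cvtColor(cv2.resize(crop,None,fx=2.35,fy=2.35,interpolation=cv2.INTER_CUBIC),cv2.COLOR_RGB2BGR))
g=im.min(axis=2)
for nm,(u0,u1,v0,v1),z in [('pl A',(268,297,172,222),.0055),('pl B',(304,333,220,270),.0055),('vh3',(265,305,278,310),.011)]:
    s=g[v0:v1,u0:u1]; t,m=cv2.threshold(s,0,255,cv2.THRESH_BINARY+cv2.THRESH_OTSU)
    cs,_=cv2.findContours(m,0,2); k=max(cs,key=cv2.contourArea)
    (cx,cy),wh,a=cv2.minAreaRect(k); b=cv2.boxPoints(((cx,cy),wh,a))+[u0,v0]
    W=px2w(c,b,z); 
    e=np.linalg.norm(np.roll(W,-1,0)-W,axis=1)
    i=np.argmin(e[:2]); m1=(W[i]+W[i+1])/2; m2=(W[(i+2)%4]+W[(i+3)%4])/2
    print(nm,t,(cx+u0,cy+v0),e[:2].round(3),'ends',m1.round(3),m2.round(3))
for nm,p,z in [('tray near mouth',(421,309),0),('tray far mouth',(412,178),0.0),('backfar',(493,178),.031),('backnear',(506,305),.031),('vh0',(354,143),.05),('vh1',(199,223),.05),('spring',(208,312),.04)]:
    print(nm,px2w(c,p,z).round(3))
for nm,p in [('purple far',(223,184)),('p2',(247,351)),('p3a',(326,313)),('p3b',(326,357)),('edge',(300,378)),('wrenchend',(284,142))]: print(nm,px2w(c,p,0.005).round(3))
```

```text
pl A 125.0 (281.966495513916, 196.48711395263672) [0.061 0.008] ends [0.663 0.13  0.005] [0.605 0.15  0.005]
pl B 125.0 (319.32876777648926, 244.12328910827637) [0.061 0.008] ends [0.576 0.062 0.005] [0.518 0.083 0.005]
vh3 86.0 (284.5, 293.5) [0.068 0.054] ends [0.458 0.098 0.011] [0.458 0.166 0.011]
tray near mouth [[ 0.433 -0.107  0.   ]]
tray far mouth [[ 0.671 -0.097  0.   ]]
backfar [[ 0.663 -0.235  0.031]]
backnear [[ 0.439 -0.246  0.031]]
vh0 [[0.719 0.012 0.05 ]]
vh1 [[0.575 0.278 0.05 ]]
spring [[0.424 0.259 0.04 ]]
purple far [[0.657 0.248 0.005]]
p2 [[0.359 0.196 0.005]]
p3a [[0.425 0.06  0.005]]
p3b [[0.35  0.059 0.005]]
edge [[0.314 0.104 0.005]]
wrenchend [[0.737 0.138 0.005]]
```

View pics/crop0.png

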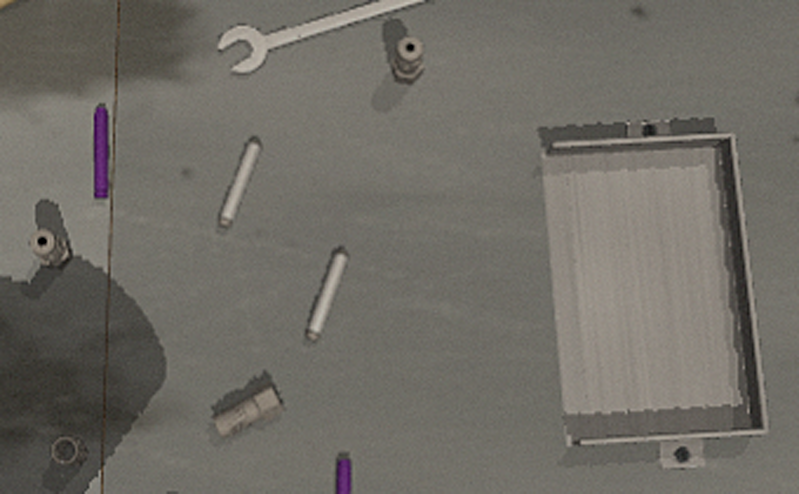

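The crop confirms that the two pale steel rods, not the purple ones, are the plungers, and that the hex fitting lying down at crop (247,408) is valve_holder_3. I'll cross-check with the side view and fix the tray corners.

Run:
```python
from h import *
c=load('top0'); s=load('side0')
cr=lambda X,Y:(180+X/2.35,120+Y/2.35)
for nm,p,z in [('A1',(256,138),.0055),('A2',(223,227),.0055),('B1',(342,246),.0055),('B2',(309,342),.0055),('VHrod',(219,423),.011),('VHhex',(276,398),.011),('mfar',(544,152),.0),('mnear',(568,440),0.),('bfar',(735,135),.031),('bnear',(767,432),.031),('vh1foot',(55,255),0),('vh0foot',(408,73),0)]:
    print(nm,px2w(c,cr(*p),z)[0].round(3))
im=s['img'][180:360,200:460]; cv2.imwrite('pics/side0c.png',cv2.cvtColor(cv2.resize(im.astype(np.uint8),None,fx=3,fy=3,interpolation=cv2.INTER_CUBIC),cv2.COLOR_RGB2BGR))
```

```text
A1 [0.667 0.128 0.005]
A2 [0.596 0.152 0.005]
B1 [0.582 0.061 0.005]
B2 [0.508 0.086 0.005]
VHrod [0.447 0.152 0.011]
VHhex [0.465 0.11  0.011]
mfar [ 0.658 -0.095  0.   ]
mnear [ 0.436 -0.108  0.   ]
bfar [ 0.664 -0.235  0.031]
bnear [ 0.441 -0.247  0.031]
vh1foot [0.575 0.282 0.   ]
vh0foot [0.722 0.01  0.   ]
```

View pics/side0c.png

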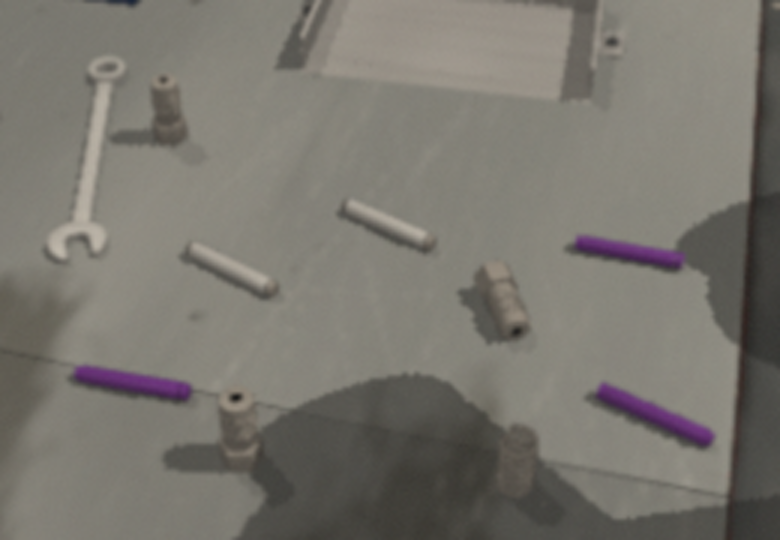

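```bash
cat >> h.py <<'E'
def rows(st,way,hand=0.):
    """st: x,y,z,psi(deg, tool x heading); way: list of (x,y,z,psi,n). prints round-number rows, returns end"""
    x,y,z,p=st; out=[]
    for (X,Y,Z,P,n) in way:
        x0,y0,z0,p0=x,y,z,p
        for i in range(1,n+1):
            t=i/n; tx,ty,tz,tp=[a+(b-a)*t for a,b in zip((x0,y0,z0,p0),(X,Y,Z,P))]
            a=np.radians(p); c,s=np.cos(a),np.sin(a); d=(tx-x,ty-y)
            l=[round(c*d[0]+s*d[1],4),round(s*d[0]-c*d[1],4),round(z-tz,4)]; w=round(-np.radians(tp-p),3)
            x+=c*l[0]+s*l[1]; y+=s*l[0]-c*l[1]; z-=l[2]; p-=np.degrees(w)
            out.append({"translation":l,"angular":[0,0,w],"hand":hand})
    for i in range(0,len(out),10): print(json.dumps(out[i:i+10]))
    print('end',[round(v,4) for v in (x,y,z,p)]); return x,y,z,p
def pose():
    o=ctrl.get_obs(); q=o['eef_rot']; m=R.from_quat([q[1],q[2],q[3],q[0]]).as_matrix()
    return (*o['eef_pos'],np.degrees(np.arctan2(m[1,0],m[0,0]))), m
E
python3 - <<'E'
from h import *
s,m=pose(); print(s,m.round(4).tolist())
rows(s,[(.558,.112,.09,71.3,10)])
E
```

```text
(np.float64(0.22302389196112643), np.float64(0.5295175581107757), np.float64(0.2305825405292069), np.float64(157.14960369644385)) [[-0.9215, 0.3883, -0.0008], [0.3883, 0.9215, -0.0012], [0.0003, -0.0014, -1.0]]
[{"translation": [-0.0471, -0.0255, 0.0141], "angular": [0, 0, 0.15], "hand": 0.0}, {"translation": [-0.0503, -0.0181, 0.014], "angular": [0, 0, 0.15], "hand": 0.0}, {"translation": [-0.0525, -0.0104, 0.0141], "angular": [0, 0, 0.15], "hand": 0.0}, {"translation": [-0.0535, -0.0025, 0.014], "angular": [0, 0, 0.149], "hand": 0.0}, {"translation": [-0.0533, 0.0055, 0.0141], "angular": [0, 0, 0.15], "hand": 0.0}, {"translation": [-0.0518, 0.0134, 0.014], "angular": [0, 0, 0.15], "hand": 0.0}, {"translation": [-0.0492, 0.021, 0.0141], "angular": [0, 0, 0.15], "hand": 0.0}, {"translation": [-0.0455, 0.0282, 0.0141], "angular": [0, 0, 0.15], "hand": 0.0}, {"translation": [-0.0409, 0.0346, 0.014], "angular": [0, 0, 0.15], "hand": 0.0}, {"translation": [-0.0352, 0.0403, 0.0141], "angular": [0, 0, 0.149], "hand": 0.0}]
end [np.float64(0.558), np.float64(0.112), np.float64(0.09), np.float64(71.3205)]
```

apply_moves([
  {"translation": [-0.047, -0.0255, 0.014], "angular": [0, 0, 0.15], "hand": 0.0},
  {"translation": [-0.05, -0.018, 0.014], "angular": [0, 0, 0.15], "hand": 0.0},
  {"translation": [-0.0525, -0.0105, 0.014], "angular": [0, 0, 0.15], "hand": 0.0},
  {"translation": [-0.0535, -0.0025, 0.014], "angular": [0, 0, 0.15], "hand": 0.0},
  {"translation": [-0.0535, 0.0055, 0.014], "angular": [0, 0, 0.15], "hand": 0.0},
  {"translation": [-0.052, 0.0135, 0.014], "angular": [0, 0, 0.15], "hand": 0.0},
  {"translation": [-0.049, 0.021, 0.014], "angular": [0, 0, 0.15], "hand": 0.0},
  {"translation": [-0.0455, 0.028, 0.014], "angular": [0, 0, 0.15], "hand": 0.0},
  {"translation": [-0.041, 0.0345, 0.014], "angular": [0, 0, 0.15], "hand": 0.0},
  {"translation": [-0.035, 0.04, 0.014], "angular": [0, 0, 0.15], "hand": 0.0},
])

```text
time_s: 1.4
eef_pos: [0.5581, 0.1108, 0.0907]
eef_rot: [-0.0, 0.815, 0.58, -0.0]
wrist_force: [1.2, 1.1, -0.2]
opening: 0.004
```

Run:
```python
from h import *
s,m=pose(); print(np.round(s,4),m.round(4).tolist(),ctrl.get_obs()['q'].round(2))
snap('wrist','wrist1');snap('side','side1')
s,m=pose(); print(np.round(s,4))
rows(s,[(.558,.112,.09,71.3,2),(.558,.112,.006,71.3,4)])
```

```text
[ 0.5581  0.1108  0.0907 70.9107] [[0.327, 0.945, -0.0002], [0.945, -0.327, 0.0001], [0.0, -0.0002, -1.0]] [-0.01  0.33  1.73  0.    1.08  0.32]
[ 0.5593  0.1081  0.0898 70.766 ]
[{"translation": [0.0016, -0.0012, -0.0001], "angular": [0, 0, -0.005], "hand": 0.0}, {"translation": [0.0017, -0.0013, -0.0001], "angular": [0, 0, -0.004], "hand": 0.0}, {"translation": [-0.0, 0.0, 0.021], "angular": [0, 0, -0.0], "hand": 0.0}, {"translation": [-0.0, 0.0, 0.021], "angular": [0, 0, -0.0], "hand": 0.0}, {"translation": [-0.0, 0.0, 0.021], "angular": [0, 0, -0.0], "hand": 0.0}, {"translation": [-0.0, 0.0, 0.021], "angular": [0, 0, -0.0], "hand": 0.0}]
end [np.float64(0.558), np.float64(0.112), np.float64(0.006), np.float64(71.2816)]
```

View pics/wrist1.png

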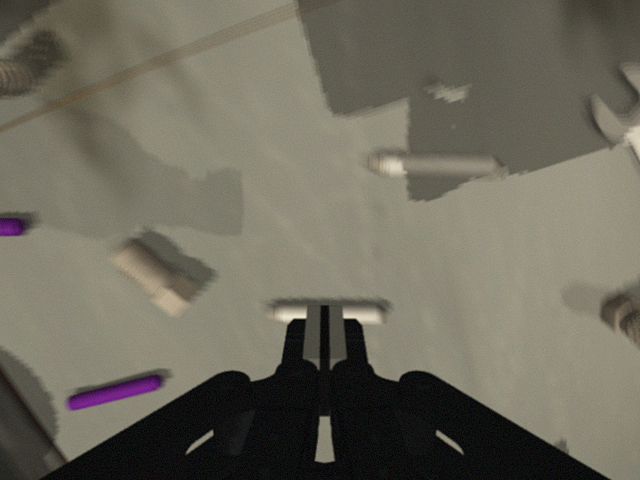

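View pics/side1.png

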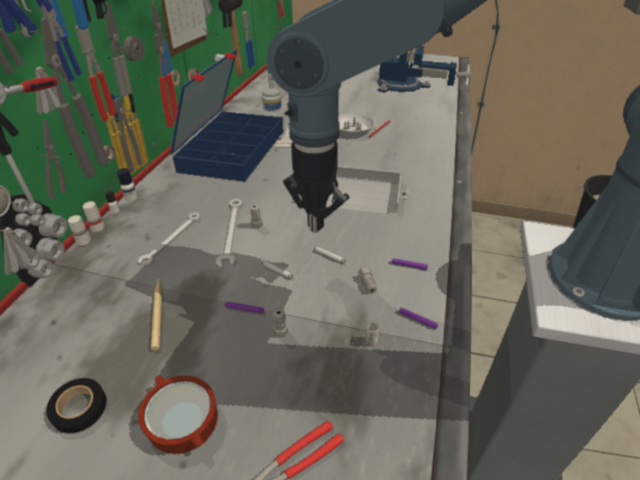

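The wrist view shows plunger_1 (B) spanning (267–386, 313), centred on the fingers (325) and square to them. Plunger A is at (435,165) and the valve holder at (160,278). I'll descend.

apply_moves([
  {"translation": [0.0016, -0.0012, 0], "angular": [0, 0, -0.005], "hand": 0.0},
  {"translation": [0.0017, -0.0013, 0], "angular": [0, 0, -0.004], "hand": 0.0},
  {"translation": [0, 0, 0], "angular": [0, 0, 0], "hand": 0.0},
  {"translation": [0, 0, 0], "angular": [0, 0, 0], "hand": 0.0},
])

```text
time_s: 2.0
eef_pos: [0.5558, 0.1172, 0.0917]
eef_rot: [0.0, 0.81, 0.587, 0.0]
wrist_force: [0.3, 0.3, -0.5]
opening: -0.001
```

Run:
```python
from h import *
c=snap('wrist','wrist2')
s,m=pose(); print(np.round(s,4))
for n,(x,y) in dict(A=(.6315,.14),B=(.545,.0735),V=(.456,.131)).items(): print(n,w2px(c,[x,y,.006]))
```

```text
[ 0.5558  0.117   0.0916 71.8002]
A [[441.89174447 172.8580288 ]]
B [[330.4526198  316.66006837]]
V [[162.08400401 276.92700963]]
```

View pics/wrist2.png

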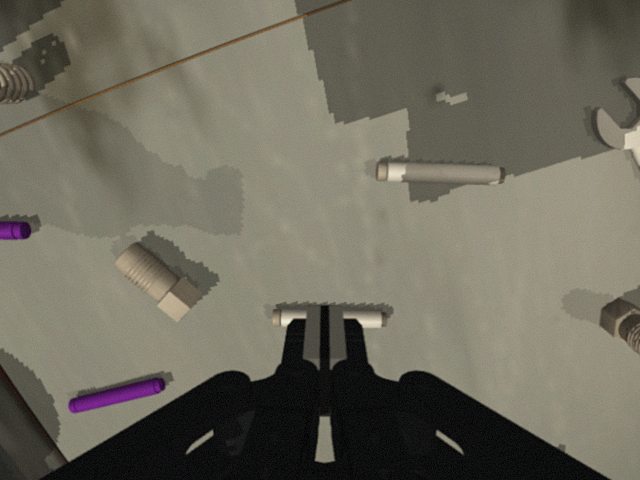

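Run:
```python
from h import *
c=load('wrist2')
for n,a,b,z in [('A',(376,171),(506,176),.0055),('B',(273,317.5),(387,319.5),.0055),('V',(127,255),(188,304),.013)]:
    p,q=px2w(c,[a,b],z); print(n,p.round(4),q.round(4),'ctr',((p+q)/2).round(4),'ang',np.degrees(np.arctan2(*(q-p)[[1,0]])).round(1),np.linalg.norm(p-q).round(4))
s,m=pose()
import math
# B arc
def arc(ctr,push0,push1,L,n,off):
    x,y=ctr; w=[]
    for i in range(n):
        a=math.radians(push0+(push1-push0)*(i+.5)/n); x+=L/n*math.cos(a); y+=L/n*math.sin(a)
        e=push0+(push1-push0)*(i+1)/n; er=math.radians(e)
        w.append((x-off*math.cos(er),y-off*math.sin(er),.006,e+180,1))
    return w
u=np.array([math.cos(math.radians(-108.7)),math.sin(math.radians(-108.7))])
b=np.array([.5435,.072]); st=b-u*.040
w=[(*st,.09,71.3,1),(*st,.006,71.3,4)]
rows(s,w)
```

```text
A [0.5969 0.1522 0.0055] [0.666  0.127  0.0055] ctr [0.6314 0.1396 0.0055] ang -20.0 0.0736
B [0.5105 0.0838 0.0055] [0.5781 0.0601 0.0055] ctr [0.5443 0.072  0.0055] ang -19.3 0.0716
V [0.4461 0.1521 0.013 ] [0.4671 0.112  0.013 ] ctr [0.4566 0.132  0.013 ] ang -62.3 0.0453
[{"translation": [-0.0066, 0.0027, 0.0016], "angular": [0, 0, 0.009], "hand": 0.0}, {"translation": [-0.0, -0.0, 0.021], "angular": [0, 0, -0.0], "hand": 0.0}, {"translation": [-0.0, -0.0, 0.021], "angular": [0, 0, -0.0], "hand": 0.0}, {"translation": [-0.0, -0.0, 0.021], "angular": [0, 0, -0.0], "hand": 0.0}, {"translation": [-0.0, -0.0, 0.021], "angular": [0, 0, -0.0], "hand": 0.0}]
end [np.float64(0.5563), np.float64(0.1099), np.float64(0.006), np.float64(71.2845)]
```

apply_moves([
  {"translation": [-0.0066, 0.0022, 0.0016], "angular": [0, 0, 0.013], "hand": 0.0},
  {"translation": [0, 0, 0.021], "angular": [0, 0, 0], "hand": 0.0},
  {"translation": [0, 0, 0.021], "angular": [0, 0, 0], "hand": 0.0},
  {"translation": [0, 0, 0.021], "angular": [0, 0, 0], "hand": 0.0},
  {"translation": [0, 0, 0.021], "angular": [0, 0, 0], "hand": 0.0},
  {"translation": [-0.01, 0, 0], "angular": [0, 0, 0], "hand": 0.0},
  {"translation": [-0.01, 0, 0], "angular": [0, 0, 0], "hand": 0.0},
  {"translation": [-0.01, 0, 0], "angular": [0, 0, 0], "hand": 0.0},
  {"translation": [-0.01, 0, 0], "angular": [0, 0, 0], "hand": 0.0},
])

```text
time_s: 3.18
eef_pos: [0.5434, 0.0707, 0.0066]
eef_rot: [0.001, 0.814, 0.58, 0.001]
wrist_force: [0.4, 0.6, 0.7]
opening: 0.005
```

Run:
```python
from h import *
c=snap('wrist','wrist3'); snap('top','top3')
s,m=pose(); print(np.round(s,4))
```

```text
[5.42900e-01 7.04000e-02 6.20000e-03 7.09064e+01]
```

View pics/wrist3.png

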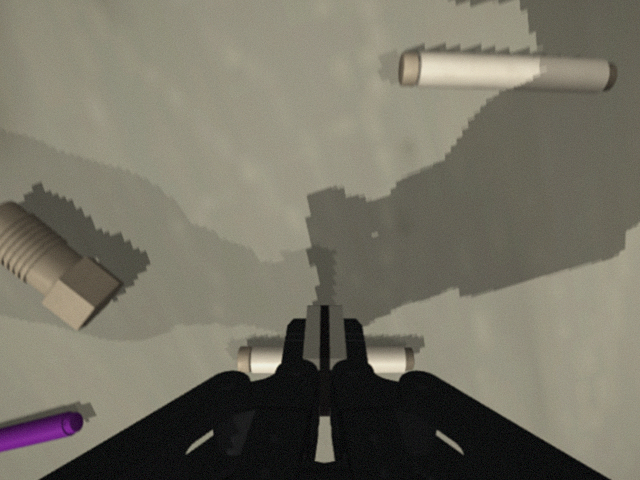

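View pics/top3.png

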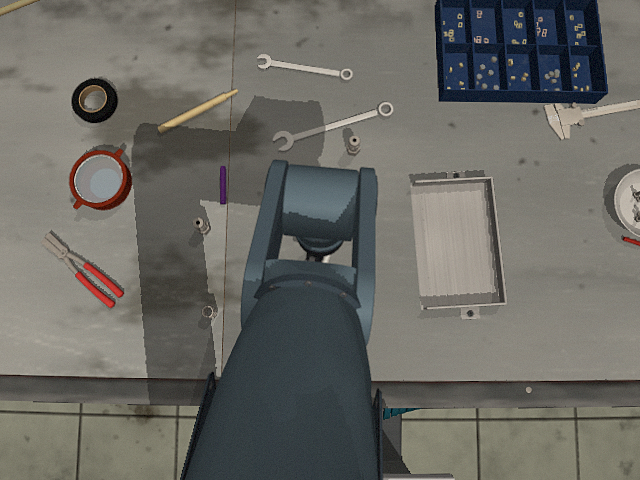

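Plunger is square and centred (237–413 → 325) on the fingers. I'll push it along a gentle arc.

apply_moves([
  {"translation": [-0.012, 0, 0], "angular": [0, 0, -0.018], "hand": 0.0},
  {"translation": [-0.012, 0, 0], "angular": [0, 0, -0.018], "hand": 0.0},
  {"translation": [-0.012, 0, 0], "angular": [0, 0, -0.018], "hand": 0.0},
  {"translation": [-0.012, 0, 0], "angular": [0, 0, -0.018], "hand": 0.0},
  {"translation": [-0.012, 0, 0], "angular": [0, 0, -0.018], "hand": 0.0},
  {"translation": [-0.012, 0, 0], "angular": [0, 0, -0.018], "hand": 0.0},
  {"translation": [-0.012, 0, 0], "angular": [0, 0, -0.018], "hand": 0.0},
  {"translation": [-0.012, 0, 0], "angular": [0, 0, -0.018], "hand": 0.0},
  {"translation": [-0.012, 0, 0], "angular": [0, 0, -0.018], "hand": 0.0},
  {"translation": [-0.012, 0, 0], "angular": [0, 0, -0.018], "hand": 0.0},
])

```text
time_s: 4.53
eef_pos: [0.5133, -0.0448, 0.006]
eef_rot: [0.0, 0.759, 0.652, 0.0]
wrist_force: [-0.3, 0.1, 0.6]
opening: 0.002
```

Run:
```python
from h import *
c=snap('wrist','wrist4')
s,m=pose(); print(np.round(s,4))
```

```text
[ 5.13300e-01 -4.60000e-02  6.00000e-03  8.13443e+01]
```

View pics/wrist4.png

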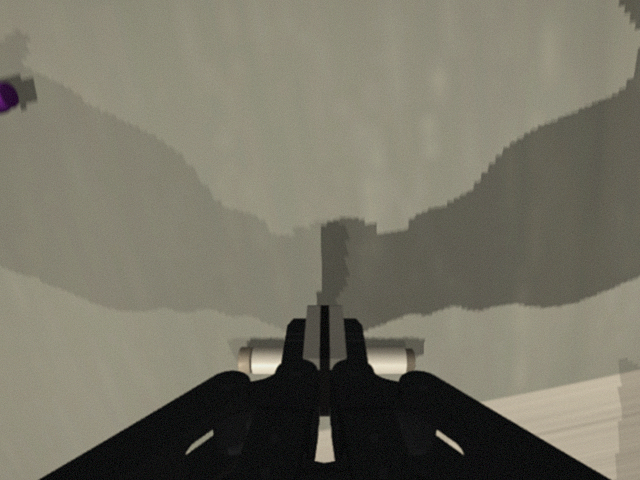

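apply_moves([
  {"translation": [-0.0125, 0, 0], "angular": [0, 0, -0.022], "hand": 0.0},
  {"translation": [-0.0125, 0, 0], "angular": [0, 0, -0.022], "hand": 0.0},
  {"translation": [-0.0125, 0, 0], "angular": [0, 0, -0.022], "hand": 0.0},
  {"translation": [-0.0125, 0, 0], "angular": [0, 0, -0.022], "hand": 0.0},
  {"translation": [-0.0125, 0, 0], "angular": [0, 0, -0.022], "hand": 0.0},
  {"translation": [-0.0125, 0, 0], "angular": [0, 0, -0.022], "hand": 0.0},
  {"translation": [-0.0125, 0, 0], "angular": [0, 0, -0.022], "hand": 0.0},
  {"translation": [-0.0125, 0, 0], "angular": [0, 0, -0.022], "hand": 0.0},
  {"translation": [-0.0125, 0, 0], "angular": [0, 0, -0.022], "hand": 0.0},
  {"translation": [-0.0125, 0, 0], "angular": [0, 0, -0.011], "hand": 0.0},
])

```text
time_s: 5.82
eef_pos: [0.5067, -0.1693, 0.0058]
eef_rot: [-0.0, 0.687, 0.727, 0.0]
wrist_force: [0.6, 0.4, 0.8]
opening: 0.004
```

Run:
```python
from h import *
c=snap('wrist','wrist5'); snap('side','side5')
s,m=pose(); print(np.round(s,4))
```

```text
[ 5.07100e-01 -1.70300e-01  6.00000e-03  9.32054e+01]
```

View pics/wrist5.png

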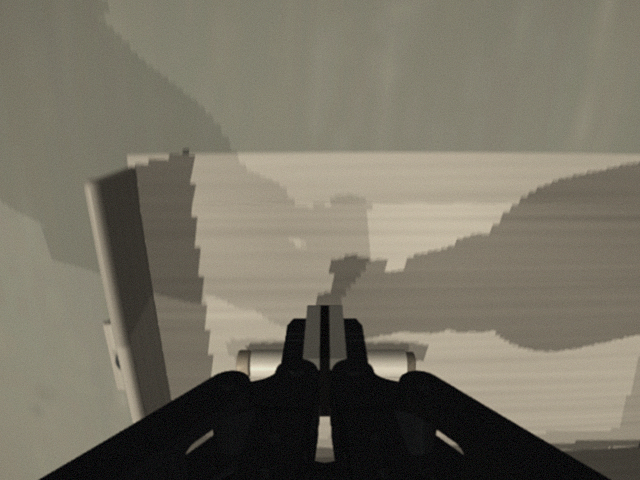

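View pics/side5.png

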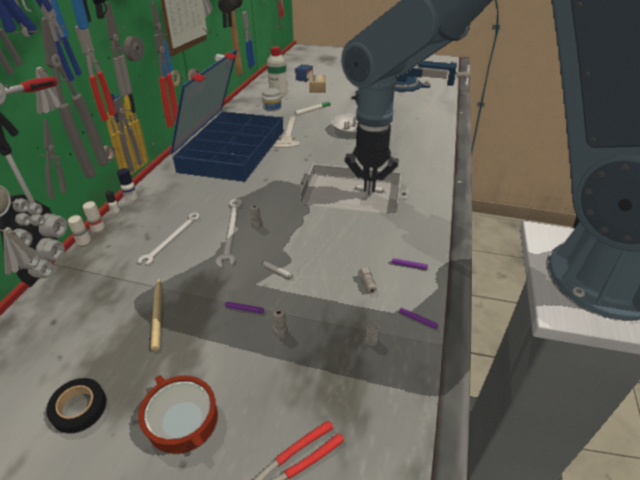

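Plunger is inside the mouth, square to the fingers. I'll push 25 mm deeper, slowing down, then back off and lift.

apply_moves([
  {"translation": [-0.01, 0, 0], "angular": [0, 0, 0], "hand": 0.0},
  {"translation": [-0.009, 0, 0], "angular": [0, 0, 0], "hand": 0.0},
  {"translation": [-0.006, 0, 0], "angular": [0, 0, 0], "hand": 0.0},
  {"translation": [0, 0, 0], "angular": [0, 0, 0], "hand": 0.0},
  {"translation": [0.01, 0, 0], "angular": [0, 0, 0], "hand": 0.0},
  {"translation": [0.015, 0, -0.02], "angular": [0, 0, 0], "hand": 0.0},
  {"translation": [0, 0, -0.04], "angular": [0, 0, 0], "hand": 0.0},
  {"translation": [0, 0, -0.03], "angular": [0, 0, 0], "hand": 0.0},
  {"translation": [0, 0, 0], "angular": [0, 0, 0], "hand": 0.0},
  {"translation": [0, 0, 0], "angular": [0, 0, 0], "hand": 0.0},
])

```text
time_s: 7.18
eef_pos: [0.506, -0.1682, 0.0949]
eef_rot: [-0.001, 0.686, 0.727, -0.0]
wrist_force: [-0.7, 0.2, -0.0]
opening: -0.003
```

Run:
```python
from h import *
s,m=pose(); print(np.round(s,4))
rows(s,[(.645,.1773,.09,70,8)])
```

```text
[ 0.506  -0.1682  0.0949 93.2941]
[{"translation": [0.0421, 0.0198, 0.0006], "angular": [0, 0, 0.051], "hand": 0.0}, {"translation": [0.0431, 0.0177, 0.0006], "angular": [0, 0, 0.051], "hand": 0.0}, {"translation": [0.0439, 0.0154, 0.0006], "angular": [0, 0, 0.05], "hand": 0.0}, {"translation": [0.0447, 0.0132, 0.0007], "angular": [0, 0, 0.051], "hand": 0.0}, {"translation": [0.0452, 0.011, 0.0006], "angular": [0, 0, 0.051], "hand": 0.0}, {"translation": [0.0458, 0.0086, 0.0006], "angular": [0, 0, 0.051], "hand": 0.0}, {"translation": [0.0461, 0.0063, 0.0006], "angular": [0, 0, 0.051], "hand": 0.0}, {"translation": [0.0464, 0.0039, 0.0006], "angular": [0, 0, 0.051], "hand": 0.0}]
end [np.float64(0.645), np.float64(0.1773), np.float64(0.09), np.float64(69.9747)]
```

apply_moves([
  {"translation": [0.042, 0.02, 0.0006], "angular": [0, 0, 0.051], "hand": 0.0},
  {"translation": [0.043, 0.0175, 0.0006], "angular": [0, 0, 0.051], "hand": 0.0},
  {"translation": [0.044, 0.0155, 0.0006], "angular": [0, 0, 0.051], "hand": 0.0},
  {"translation": [0.0445, 0.013, 0.0006], "angular": [0, 0, 0.051], "hand": 0.0},
  {"translation": [0.0455, 0.011, 0.0006], "angular": [0, 0, 0.051], "hand": 0.0},
  {"translation": [0.0455, 0.0085, 0.0006], "angular": [0, 0, 0.051], "hand": 0.0},
  {"translation": [0.046, 0.0065, 0.0006], "angular": [0, 0, 0.051], "hand": 0.0},
  {"translation": [0.0465, 0.004, 0.0006], "angular": [0, 0, 0.051], "hand": 0.0},
  {"translation": [0, 0, 0], "angular": [0, 0, 0], "hand": 0.0},
  {"translation": [0, 0, 0], "angular": [0, 0, 0], "hand": 0.0},
])

```text
time_s: 8.43
eef_pos: [0.6447, 0.1757, 0.0889]
eef_rot: [-0.001, 0.819, 0.573, -0.002]
wrist_force: [-1.2, -0.6, -0.0]
opening: 0.004
```

Run:
```python
from h import *
s,m=pose(); print(np.round(s,4))
c=snap('wrist','wrist6'); snap('top','top6')
```

```text
[ 0.6447  0.1757  0.0889 69.9453]
```

View pics/wrist6.png

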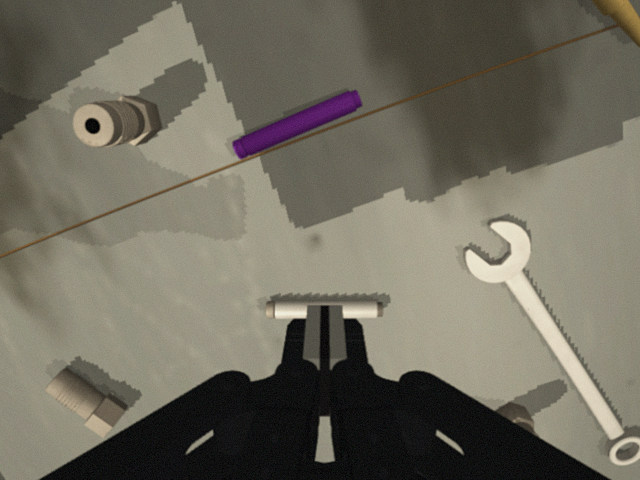

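View pics/top6.png

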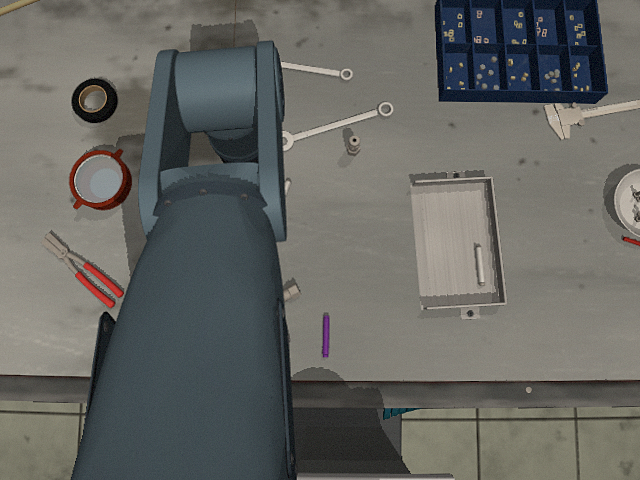

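Plunger_1 (B) lies in the tray at top (479,264). The remaining plunger is centred (267–383, mean 325) and square. I'll descend and start its push.

apply_moves([
  {"translation": [0, 0, 0.021], "angular": [0, 0, 0], "hand": 0.0},
  {"translation": [0, 0, 0.021], "angular": [0, 0, 0], "hand": 0.0},
  {"translation": [0, 0, 0.021], "angular": [0, 0, 0], "hand": 0.0},
  {"translation": [0, 0, 0.02], "angular": [0, 0, 0], "hand": 0.0},
  {"translation": [-0.01, 0, 0], "angular": [0, 0, 0], "hand": 0.0},
  {"translation": [-0.01, 0, 0], "angular": [0, 0, 0], "hand": 0.0},
  {"translation": [-0.01, 0, 0], "angular": [0, 0, 0], "hand": 0.0},
  {"translation": [-0.012, 0, 0], "angular": [0, 0, -0.018], "hand": 0.0},
  {"translation": [-0.012, 0, 0], "angular": [0, 0, -0.018], "hand": 0.0},
  {"translation": [-0.012, 0, 0], "angular": [0, 0, -0.018], "hand": 0.0},
])

```text
time_s: 9.78
eef_pos: [0.6239, 0.1129, 0.0082]
eef_rot: [0.0, 0.804, 0.595, 0.0]
wrist_force: [1.1, 2.2, 3.2]
opening: -0.003
```

Run:
```python
from h import *
c=snap('wrist','wrist7')
s,m=pose(); print(np.round(s,4))
```

```text
[6.23600e-01 1.11700e-01 8.10000e-03 7.30424e+01]
```

View pics/wrist7.png

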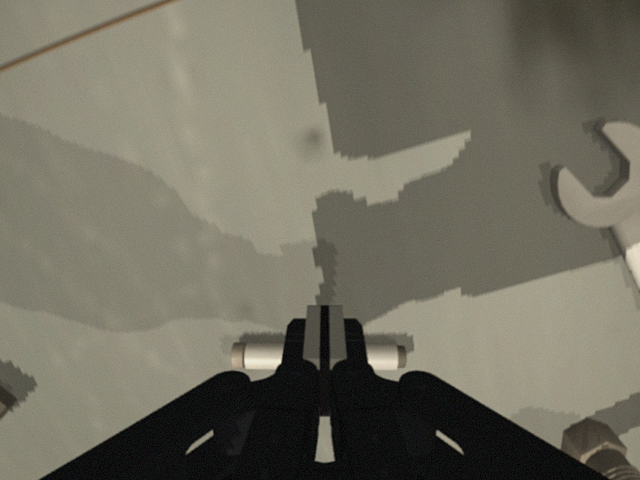

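apply_moves([
  {"translation": [-0.012, 0, 0.001], "angular": [0, 0, -0.02], "hand": 0.0},
  {"translation": [-0.012, 0, 0.001], "angular": [0, 0, -0.02], "hand": 0.0},
  {"translation": [-0.012, 0, 0], "angular": [0, 0, -0.02], "hand": 0.0},
  {"translation": [-0.012, 0, 0], "angular": [0, 0, -0.02], "hand": 0.0},
  {"translation": [-0.012, 0, 0], "angular": [0, 0, -0.02], "hand": 0.0},
  {"translation": [-0.012, 0, 0], "angular": [0, 0, -0.02], "hand": 0.0},
  {"translation": [-0.012, 0, 0], "angular": [0, 0, -0.02], "hand": 0.0},
  {"translation": [-0.012, 0, 0], "angular": [0, 0, -0.02], "hand": 0.0},
  {"translation": [-0.012, 0, 0], "angular": [0, 0, -0.02], "hand": 0.0},
  {"translation": [-0.012, 0, 0], "angular": [0, 0, -0.02], "hand": 0.0},
])

```text
time_s: 11.08
eef_pos: [0.5989, -0.0041, 0.0056]
eef_rot: [-0.0, 0.74, 0.672, -0.0]
wrist_force: [-0.1, 1.2, 0.8]
opening: 0.0
```

Run:
```python
from h import *
c=snap('wrist','wrist8')
s,m=pose(); print(np.round(s,4))
```

```text
[ 5.9880e-01 -5.5000e-03  5.6000e-03  8.4496e+01]
```

View pics/wrist8.png

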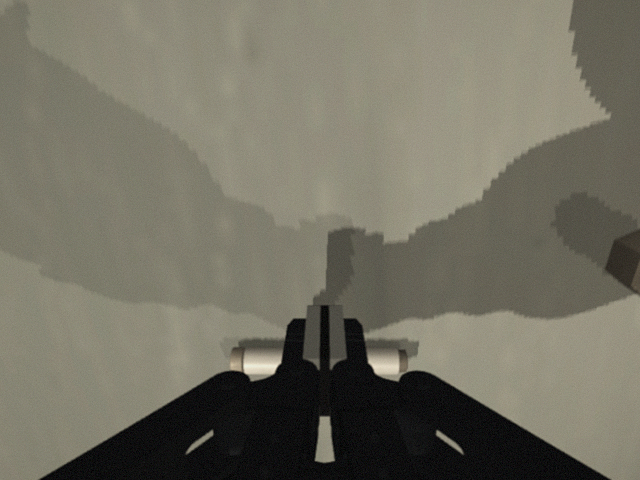

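apply_moves([
  {"translation": [-0.012, 0, 0], "angular": [0, 0, -0.015], "hand": 0.0},
  {"translation": [-0.012, 0, 0], "angular": [0, 0, -0.015], "hand": 0.0},
  {"translation": [-0.012, 0, 0], "angular": [0, 0, -0.015], "hand": 0.0},
  {"translation": [-0.012, 0, 0], "angular": [0, 0, -0.015], "hand": 0.0},
  {"translation": [-0.012, 0, 0], "angular": [0, 0, -0.015], "hand": 0.0},
  {"translation": [-0.012, 0, 0], "angular": [0, 0, -0.015], "hand": 0.0},
  {"translation": [-0.012, 0, 0], "angular": [0, 0, -0.015], "hand": 0.0},
  {"translation": [-0.012, 0, 0], "angular": [0, 0, -0.015], "hand": 0.0},
  {"translation": [-0.012, 0, 0], "angular": [0, 0, -0.015], "hand": 0.0},
  {"translation": [-0.012, 0, 0], "angular": [0, 0, -0.015], "hand": 0.0},
])

```text
time_s: 12.38
eef_pos: [0.5959, -0.1242, 0.0059]
eef_rot: [-0.0, 0.688, 0.726, -0.0]
wrist_force: [-0.6, -0.1, 0.1]
opening: 0.004
```

Run:
```python
from h import *
c=snap('wrist','wrist9')
s,m=pose(); print(np.round(s,4))
```

```text
[ 5.96200e-01 -1.25800e-01  6.00000e-03  9.30798e+01]
```

View pics/wrist9.png

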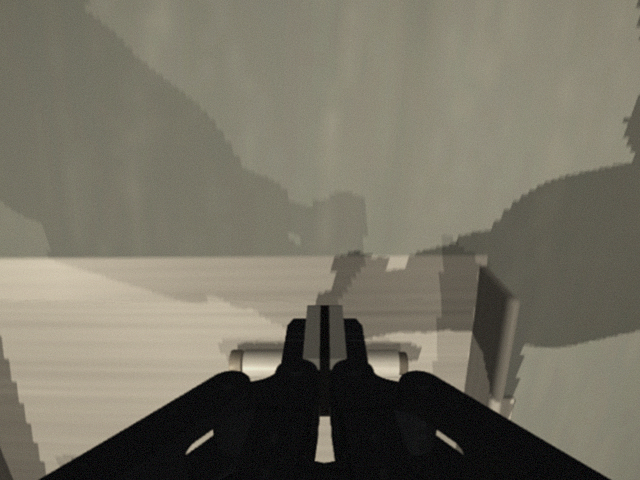

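apply_moves([
  {"translation": [-0.012, 0, 0], "angular": [0, 0, 0], "hand": 0.0},
  {"translation": [-0.012, 0, 0], "angular": [0, 0, 0], "hand": 0.0},
  {"translation": [-0.012, 0, 0], "angular": [0, 0, 0], "hand": 0.0},
  {"translation": [-0.012, 0, 0], "angular": [0, 0, 0], "hand": 0.0},
  {"translation": [-0.01, 0, 0], "angular": [0, 0, 0], "hand": 0.0},
  {"translation": [-0.006, 0, 0], "angular": [0, 0, 0], "hand": 0.0},
  {"translation": [0, 0, 0], "angular": [0, 0, 0], "hand": 0.0},
  {"translation": [0.01, 0, 0], "angular": [0, 0, 0], "hand": 0.0},
  {"translation": [0.015, 0, -0.03], "angular": [0, 0, 0], "hand": 0.0},
  {"translation": [0, 0, -0.055], "angular": [0, 0, 0], "hand": 0.0},
])

```text
time_s: 13.68
eef_pos: [0.5955, -0.159, 0.0889]
eef_rot: [-0.003, 0.687, 0.726, -0.001]
wrist_force: [0.9, -1.1, 1.1]
opening: -0.004
```

Run:
```python
from h import *
s,m=pose(); print(np.round(s,4))
# VH: ctr(.456,.1315), push angle about -64
a=np.radians(-64); u=np.array([np.cos(a),np.sin(a)]); st=np.array([.456,.1315])-u*.06; print(st)
rows(s,[(*st,.09,116,10)])
```

```text
[ 5.95500e-01 -1.59000e-01  8.89000e-02  9.31394e+01]
[0.42969773 0.18542764]
[{"translation": [0.0353, -0.0147, -0.0001], "angular": [0, 0, -0.04], "hand": 0.0}, {"translation": [0.0359, -0.0132, -0.0001], "angular": [0, 0, -0.04], "hand": 0.0}, {"translation": [0.0363, -0.0118, -0.0001], "angular": [0, 0, -0.04], "hand": 0.0}, {"translation": [0.0368, -0.0104, -0.0002], "angular": [0, 0, -0.04], "hand": 0.0}, {"translation": [0.0372, -0.0088, -0.0001], "angular": [0, 0, -0.039], "hand": 0.0}, {"translation": [0.0375, -0.0074, -0.0001], "angular": [0, 0, -0.04], "hand": 0.0}, {"translation": [0.0378, -0.0059, -0.0001], "angular": [0, 0, -0.04], "hand": 0.0}, {"translation": [0.038, -0.0044, -0.0001], "angular": [0, 0, -0.04], "hand": 0.0}, {"translation": [0.0381, -0.0028, -0.0001], "angular": [0, 0, -0.04], "hand": 0.0}, {"translation": [0.0382, -0.0014, -0.0001], "angular": [0, 0, -0.04], "hand": 0.0}]
end [np.float64(0.4297), np.float64(0.1854), np.float64(0.09), np.float64(116.0004)]
```

apply_moves([
  {"translation": [0.0355, -0.0145, 0], "angular": [0, 0, -0.04], "hand": 0.0},
  {"translation": [0.036, -0.013, 0], "angular": [0, 0, -0.04], "hand": 0.0},
  {"translation": [0.0365, -0.012, 0], "angular": [0, 0, -0.04], "hand": 0.0},
  {"translation": [0.037, -0.0105, 0], "angular": [0, 0, -0.04], "hand": 0.0},
  {"translation": [0.037, -0.009, 0], "angular": [0, 0, -0.04], "hand": 0.0},
  {"translation": [0.0375, -0.0075, 0], "angular": [0, 0, -0.04], "hand": 0.0},
  {"translation": [0.038, -0.006, 0], "angular": [0, 0, -0.04], "hand": 0.0},
  {"translation": [0.038, -0.0045, 0], "angular": [0, 0, -0.04], "hand": 0.0},
  {"translation": [0.038, -0.003, 0], "angular": [0, 0, -0.04], "hand": 0.0},
  {"translation": [0.038, -0.0015, 0], "angular": [0, 0, -0.04], "hand": 0.0},
])

```text
time_s: 14.92
eef_pos: [0.4306, 0.1843, 0.091]
eef_rot: [0.0, 0.529, 0.848, 0.0]
wrist_force: [0.1, -0.5, -0.1]
opening: -0.005
```

apply_moves([
  {"translation": [0, 0, 0], "angular": [0, 0, 0], "hand": 0.0},
  {"translation": [0, 0, 0], "angular": [0, 0, 0], "hand": 0.0},
])

```text
time_s: 15.18
eef_pos: [0.4318, 0.1828, 0.091]
eef_rot: [0.0, 0.53, 0.848, 0.0]
wrist_force: [0.6, 0.3, 0.6]
opening: 0.0
```

Run:
```python
from h import *
s,m=pose(); print(np.round(s,4))
c=snap('wrist','wrist10'); snap('top','top10')
```

```text
[4.318000e-01 1.828000e-01 9.100000e-02 1.160107e+02]
```

View pics/wrist10.png

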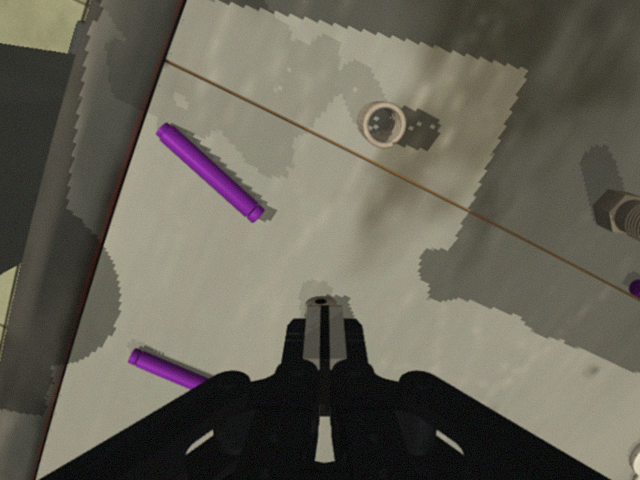

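View pics/top10.png

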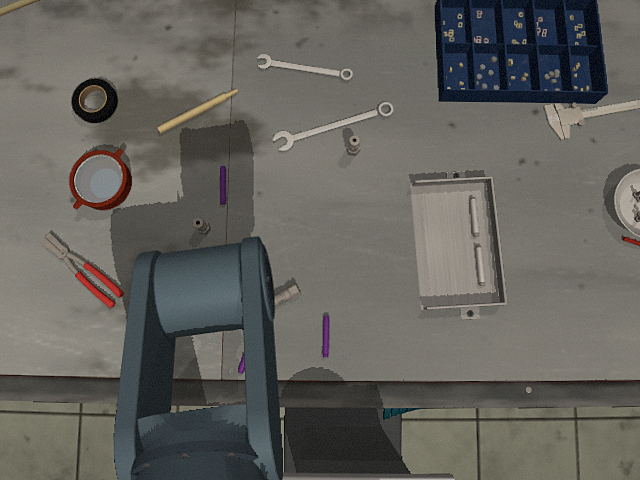

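Both plungers lie in the tray, at top (475,215) and (479,264). The valve holder's end (321,301) is in line with the fingers (324). I'll descend behind it and push.

apply_moves([
  {"translation": [0, 0, 0.021], "angular": [0, 0, 0], "hand": 0.0},
  {"translation": [0, 0, 0.021], "angular": [0, 0, 0], "hand": 0.0},
  {"translation": [0, 0, 0.021], "angular": [0, 0, 0], "hand": 0.0},
  {"translation": [0, 0, 0.021], "angular": [0, 0, 0], "hand": 0.0},
  {"translation": [-0.01, 0, 0], "angular": [0, 0, 0], "hand": 0.0},
  {"translation": [-0.01, 0, 0], "angular": [0, 0, 0], "hand": 0.0},
  {"translation": [-0.01, 0, 0], "angular": [0, 0, 0], "hand": 0.0},
  {"translation": [-0.01, 0, 0], "angular": [0, 0, 0.006], "hand": 0.0},
  {"translation": [-0.01, 0, 0], "angular": [0, 0, 0.012], "hand": 0.0},
])

```text
time_s: 16.4
eef_pos: [0.4544, 0.1369, 0.0073]
eef_rot: [0.0, 0.538, 0.843, 0.0]
wrist_force: [-0.2, 1.0, -0.1]
opening: -0.002
```

Run:
```python
from h import *
s,m=pose(); print(np.round(s,4))
c=snap('wrist','wrist11'); snap('top','top11'); snap('side','side11')
for n in ['top','side']:
    c=load(n+'11'); u,v=w2px(c,[.47,.10,.01])[0].astype(int); u0,v0=max(0,u-60),max(0,v-45)
    cv2.imwrite(f'pics/{n}11c.png',cv2.cvtColor(cv2.resize(c['img'][v0:v0+90,u0:u0+120].astype(np.uint8),None,fx=5,fy=5),cv2.COLOR_RGB2BGR)); print(u0,v0)
```

```text
[4.544000e-01 1.369000e-01 7.300000e-03 1.148684e+02]
243 241
303 222
```

View pics/wrist11.png

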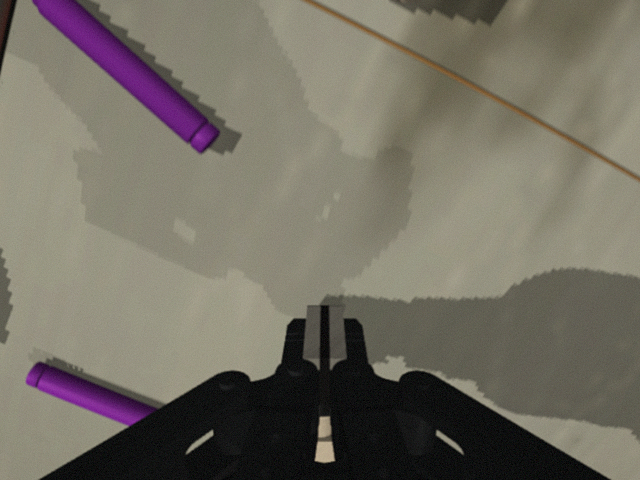

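View pics/top11c.png

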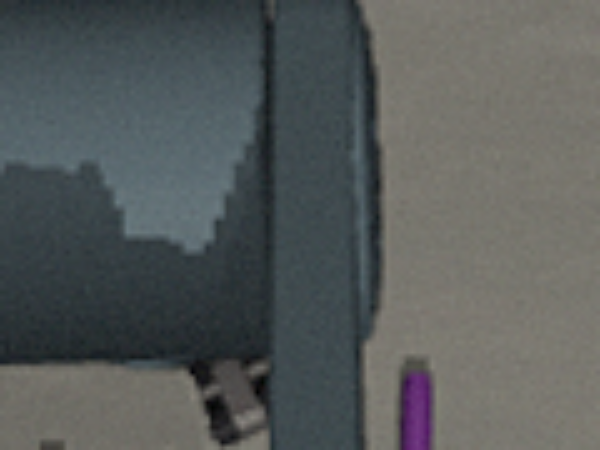

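View pics/side11c.png

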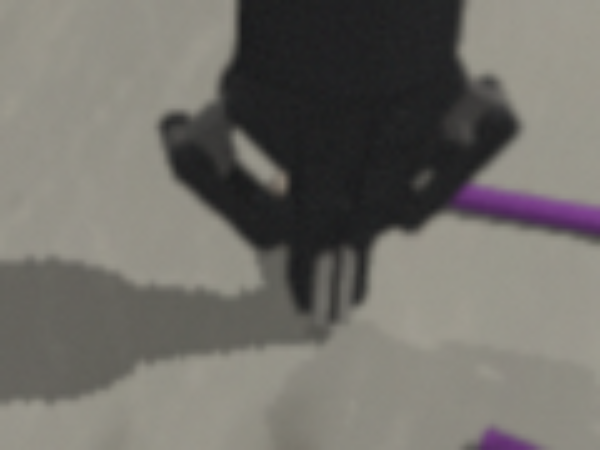

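The holder shows through the finger gap at (325,440), so it is still in line. I'll push some more, then back off and look.

apply_moves([
  {"translation": [-0.01, 0, 0], "angular": [0, 0, 0.012], "hand": 0.0},
  {"translation": [-0.01, 0, 0], "angular": [0, 0, 0.012], "hand": 0.0},
  {"translation": [-0.01, 0, 0], "angular": [0, 0, 0.012], "hand": 0.0},
  {"translation": [-0.01, 0, 0], "angular": [0, 0, 0.012], "hand": 0.0},
  {"translation": [-0.01, 0, 0], "angular": [0, 0, 0.012], "hand": 0.0},
  {"translation": [0, 0, 0], "angular": [0, 0, 0], "hand": 0.0},
  {"translation": [0.015, 0, -0.02], "angular": [0, 0, 0], "hand": 0.0},
  {"translation": [0.025, 0, -0.05], "angular": [0, 0, 0], "hand": 0.0},
  {"translation": [0, 0, -0.01], "angular": [0, 0, 0], "hand": 0.0},
  {"translation": [0, 0, 0], "angular": [0, 0, 0], "hand": 0.0},
])

```text
time_s: 17.8
eef_pos: [0.4596, 0.129, 0.0875]
eef_rot: [0.001, 0.563, 0.827, 0.001]
wrist_force: [0.4, -1.1, -0.5]
opening: -0.0
```

Run:
```python
from h import *
s,m=pose(); print(np.round(s,4))
c=snap('wrist','wrist12'); snap('top','top12'); snap('side','side12')
s,m=pose(); print(np.round(s,4))
```

```text
[4.596000e-01 1.290000e-01 8.750000e-02 1.115253e+02]
[4.581000e-01 1.285000e-01 8.550000e-02 1.114555e+02]
```

View pics/wrist12.png

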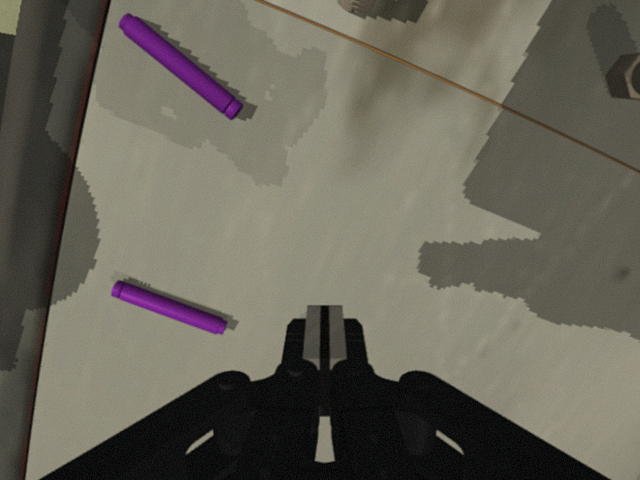

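View pics/top12.png

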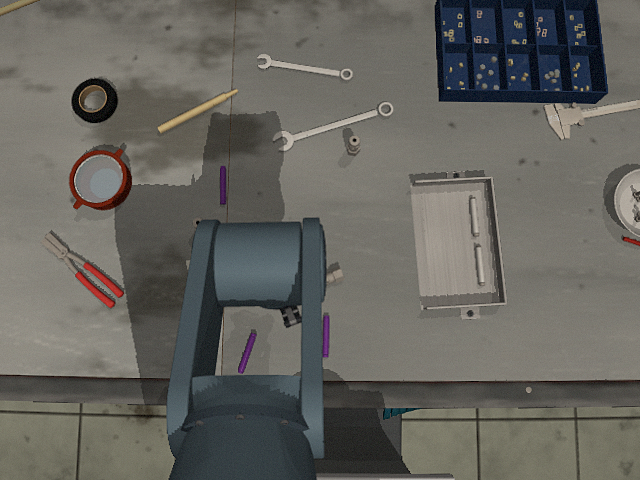

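View pics/side12.png

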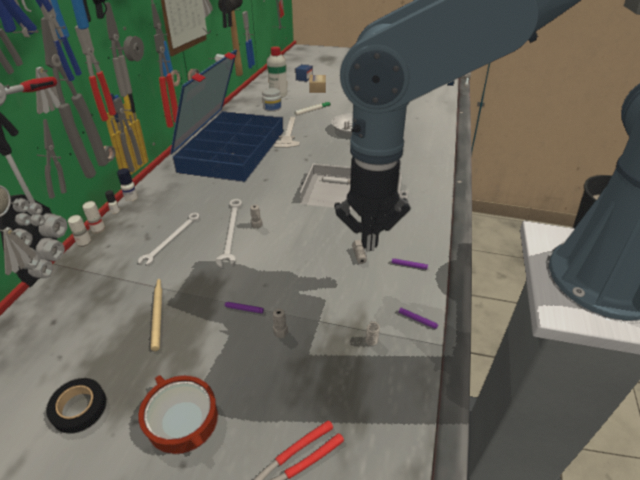

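Run:
```python
from h import *
c=load('side12'); cv2.imwrite('pics/s12c.png',cv2.cvtColor(cv2.resize(c['img'][215:285,310:430].astype(np.uint8),None,fx=6,fy=6),cv2.COLOR_RGB2BGR))
c=load('top12'); cv2.imwrite('pics/t12c.png',cv2.cvtColor(cv2.resize(c['img'][240:310,280:400].astype(np.uint8),None,fx=6,fy=6),cv2.COLOR_RGB2BGR))
```

```text
(no output)
```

View pics/s12c.png

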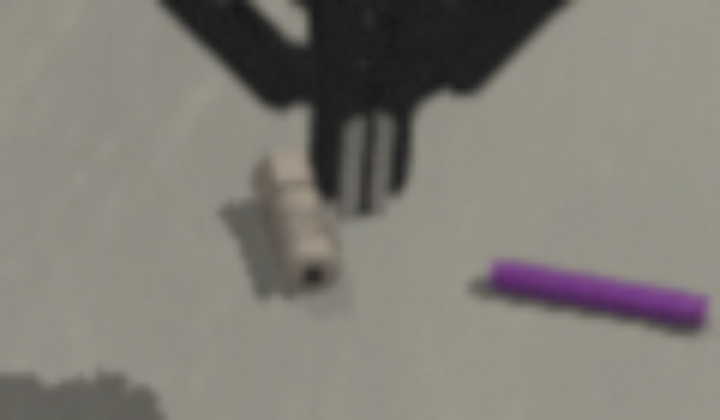

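View pics/t12c.png

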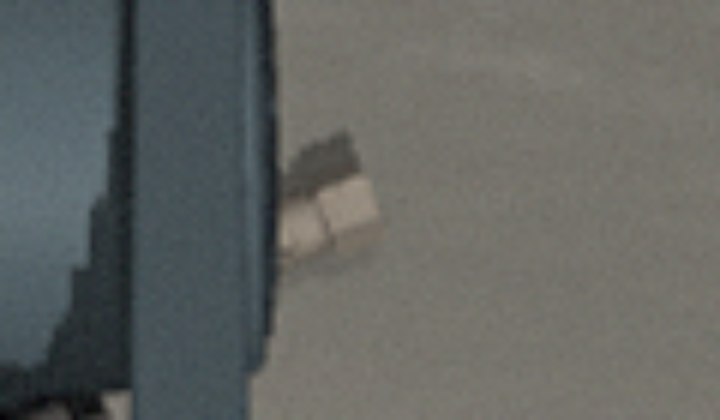

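Run:
```python
from h import *
s=load('side12');t=load('top12')
r=px2w(s,(362.3,260.3),.011)[0]; h1=px2w(s,(358,240.8),.022)[0]; h2=px2w(t,(342.5,274.5),.013)[0]
for h in (h1,h2): print(r.round(4),h.round(4),np.degrees(np.arctan2(h[1]-r[1],h[0]-r[0])),np.linalg.norm((h-r)[:2]))
print(np.round(pose()[0],4))
```

```text
[0.4753 0.0807 0.011 ] [0.4931 0.0371 0.022 ] -67.79442038931742 0.047085832351855664
[0.4753 0.0807 0.011 ] [0.4917 0.0313 0.013 ] -71.63489503962718 0.05201934159424814
[4.581000e-01 1.285000e-01 8.550000e-02 1.114555e+02]
```

Holder axis is about -69° against a push heading of -68.5°, with about 1.6 mm lateral offset. It is tracking well, so I'll continue.

apply_moves([
  {"translation": [0, 0, 0.027], "angular": [0, 0, 0], "hand": 0.0},
  {"translation": [0, 0, 0.026], "angular": [0, 0, 0], "hand": 0.0},
  {"translation": [-0.01, -0.001, 0.025], "angular": [0, 0, 0], "hand": 0.0},
  {"translation": [-0.012, 0, 0], "angular": [0, 0, 0], "hand": 0.0},
  {"translation": [-0.012, 0, 0], "angular": [0, 0, 0], "hand": 0.0},
  {"translation": [-0.01, 0, 0], "angular": [0, 0, 0], "hand": 0.0},
  {"translation": [-0.01, 0, 0], "angular": [0, 0, 0.011], "hand": 0.0},
  {"translation": [-0.01, 0, 0], "angular": [0, 0, 0.011], "hand": 0.0},
  {"translation": [-0.01, 0, 0], "angular": [0, 0, 0.011], "hand": 0.0},
  {"translation": [-0.01, 0, 0], "angular": [0, 0, 0.011], "hand": 0.0},
])

```text
time_s: 19.2
eef_pos: [0.4885, 0.0496, 0.009]
eef_rot: [0.0, 0.581, 0.814, 0.0]
wrist_force: [-0.5, 1.2, 0.7]
opening: 0.002
```

apply_moves([
  {"translation": [-0.01, 0, 0], "angular": [0, 0, 0.011], "hand": 0.0},
  {"translation": [-0.01, 0, 0], "angular": [0, 0, 0.011], "hand": 0.0},
  {"translation": [-0.01, 0, 0], "angular": [0, 0, 0.011], "hand": 0.0},
])

```text
time_s: 19.58
eef_pos: [0.4979, 0.0211, 0.0089]
eef_rot: [-0.0, 0.595, 0.804, -0.0]
wrist_force: [-0.3, 1.2, 0.5]
opening: 0.002
```

Run:
```python
from h import *
s,m=pose(); print(np.round(s,4))
snap('top','top13'); c=snap('side','side13');snap('wrist','wrist13')
cv2.imwrite('pics/s13c.png',cv2.cvtColor(cv2.resize(c['img'][160:280,280:440].astype(np.uint8),None,fx=5,fy=5),cv2.COLOR_RGB2BGR))
```

```text
[4.979000e-01 2.110000e-02 8.900000e-03 1.070377e+02]
```

View pics/top13.png

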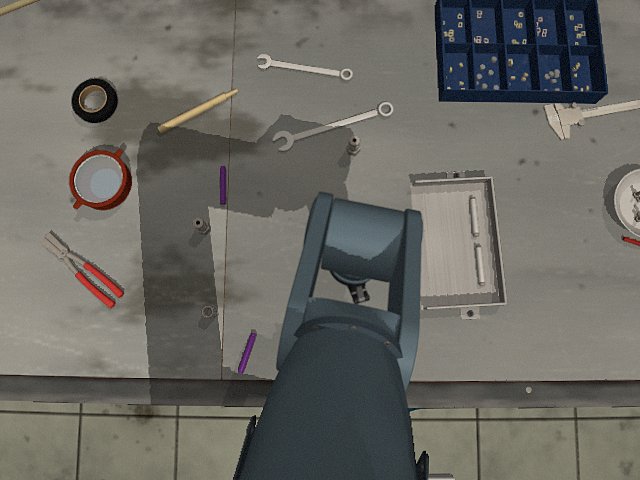

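View pics/s13c.png

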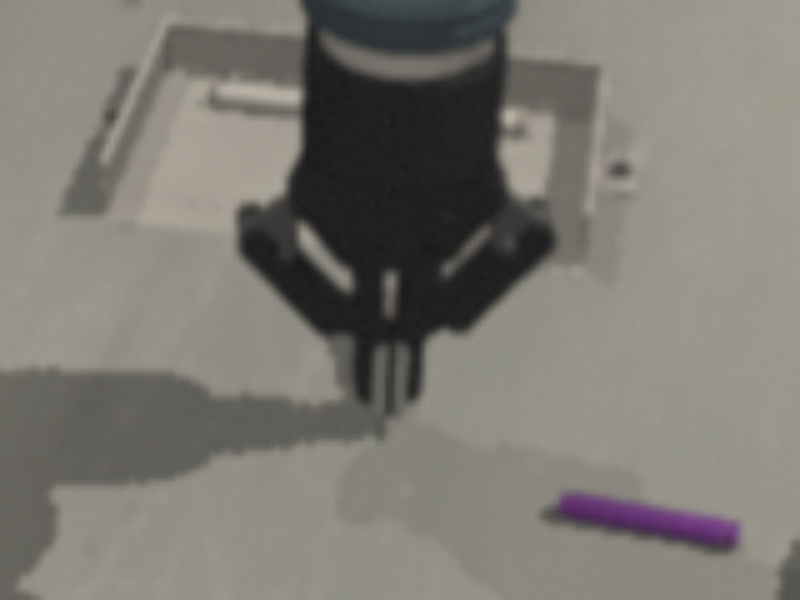

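View pics/wrist13.png

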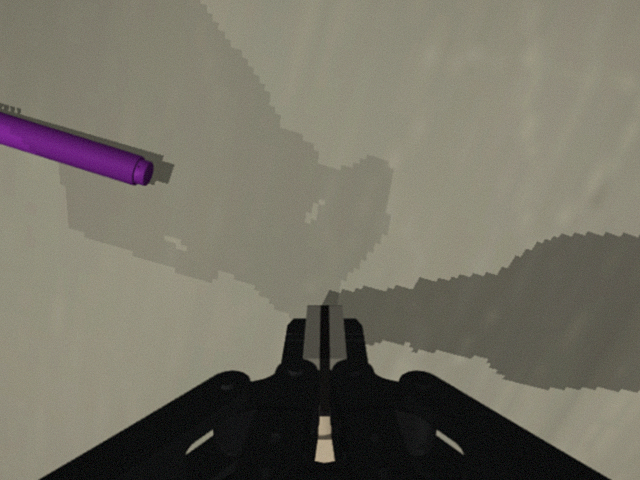

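Still aligned, with the holder visible through the gap at (325,440). Continuing.

apply_moves([
  {"translation": [-0.0115, 0, 0.001], "angular": [0, 0, 0.011], "hand": 0.0},
  {"translation": [-0.0115, 0, 0], "angular": [0, 0, 0.011], "hand": 0.0},
  {"translation": [-0.0115, 0, 0], "angular": [0, 0, 0.011], "hand": 0.0},
  {"translation": [-0.0115, 0, 0], "angular": [0, 0, 0.011], "hand": 0.0},
  {"translation": [-0.0115, 0, 0], "angular": [0, 0, 0.011], "hand": 0.0},
  {"translation": [-0.0115, 0, 0], "angular": [0, 0, 0.011], "hand": 0.0},
  {"translation": [-0.0115, 0, 0], "angular": [0, 0, 0.011], "hand": 0.0},
  {"translation": [-0.0115, 0, 0], "angular": [0, 0, 0.011], "hand": 0.0},
])

```text
time_s: 20.72
eef_pos: [0.5214, -0.068, 0.0079]
eef_rot: [-0.0, 0.629, 0.777, -0.0]
wrist_force: [-0.7, 0.4, 0.4]
opening: 0.001
```

Run:
```python
from h import *
s,m=pose(); print(np.round(s,4))
c=snap('side','side14');snap('wrist','wrist14')
cv2.imwrite('pics/s14c.png',cv2.cvtColor(cv2.resize(c['img'][150:270,280:440].astype(np.uint8),None,fx=5,fy=5),cv2.COLOR_RGB2BGR))
```

```text
[ 5.21400e-01 -6.80000e-02  7.90000e-03  1.01985e+02]
```

View pics/s14c.png

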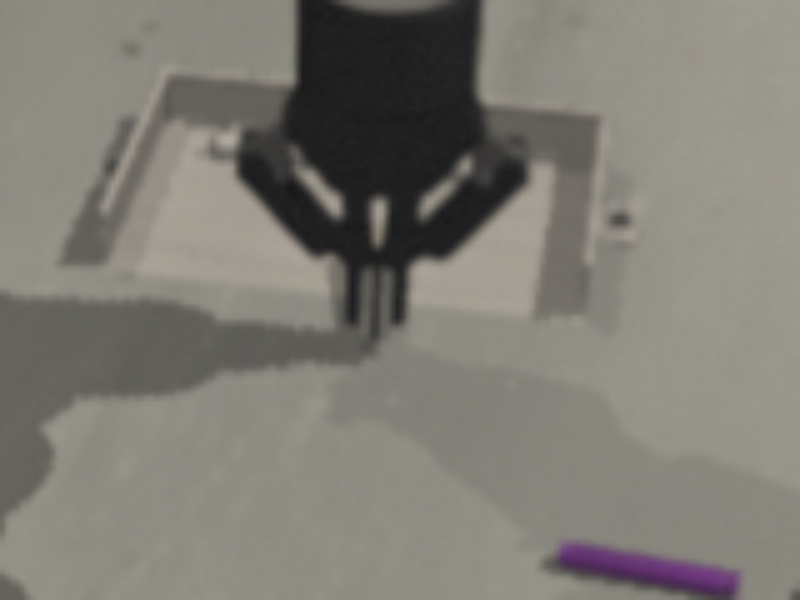

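View pics/wrist14.png

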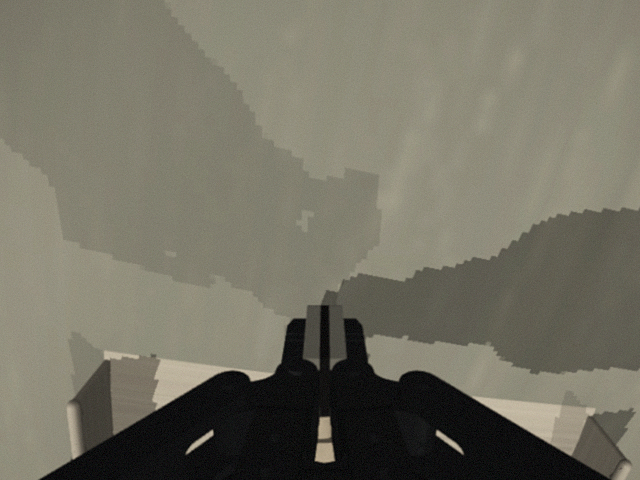

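apply_moves([
  {"translation": [-0.012, 0, 0], "angular": [0, 0, 0.011], "hand": 0.0},
  {"translation": [-0.012, 0, 0], "angular": [0, 0, 0.011], "hand": 0.0},
  {"translation": [-0.012, 0, 0], "angular": [0, 0, 0.011], "hand": 0.0},
  {"translation": [-0.012, 0, 0], "angular": [0, 0, 0], "hand": 0.0},
  {"translation": [-0.008, 0, 0], "angular": [0, 0, 0], "hand": 0.0},
  {"translation": [-0.005, 0, 0], "angular": [0, 0, 0], "hand": 0.0},
  {"translation": [0, 0, 0], "angular": [0, 0, 0], "hand": 0.0},
  {"translation": [0.015, 0, 0], "angular": [0, 0, 0], "hand": 0.0},
  {"translation": [0.03, 0, -0.03], "angular": [0, 0, 0], "hand": 0.0},
  {"translation": [0.05, 0, -0.03], "angular": [0, 0, 0], "hand": 0.0},
])

```text
time_s: 22.08
eef_pos: [0.5155, -0.0324, 0.0682]
eef_rot: [-0.0, 0.642, 0.766, -0.0]
wrist_force: [0.3, 0.4, -0.0]
opening: -0.002
```

apply_moves([
  {"translation": [0.045, 0, -0.03], "angular": [0, 0, 0], "hand": 0.0},
  {"translation": [0.045, 0, -0.03], "angular": [0, 0, 0], "hand": 0.0},
  {"translation": [0.045, 0, -0.02], "angular": [0, 0, 0], "hand": 0.0},
  {"translation": [0.045, 0, 0], "angular": [0, 0, 0], "hand": 0.0},
  {"translation": [0, 0, 0], "angular": [0, 0, 0], "hand": 0.0},
  {"translation": [0, 0, 0], "angular": [0, 0, 0], "hand": 0.0},
])

```text
time_s: 22.82
eef_pos: [0.4837, 0.144, 0.1476]
eef_rot: [-0.0, 0.641, 0.767, -0.0]
wrist_force: [0.4, -0.8, 0.8]
opening: -0.001
```

Run:
```python
from h import *
s,m=pose(); print(np.round(s,4))
c=snap('side','side15');t=snap('top','top15')
cv2.imwrite('pics/t15c.png',cv2.cvtColor(cv2.resize(t['img'][165:320,395:520].astype(np.uint8),None,fx=3.8,fy=3.8),cv2.COLOR_RGB2BGR))
```

```text
[  0.4837   0.144    0.1476 100.2332]
```

View pics/t15c.png

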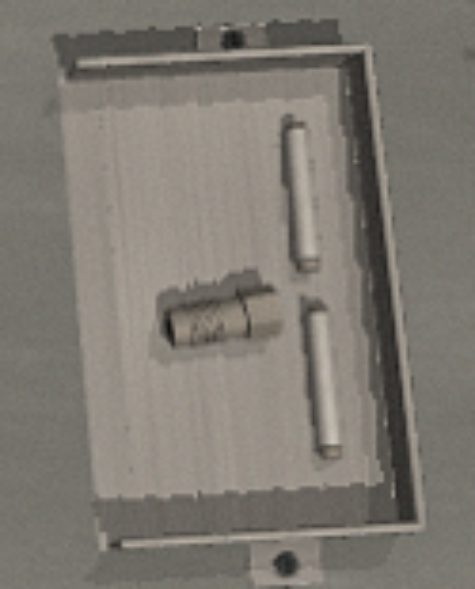

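View pics/top15.png

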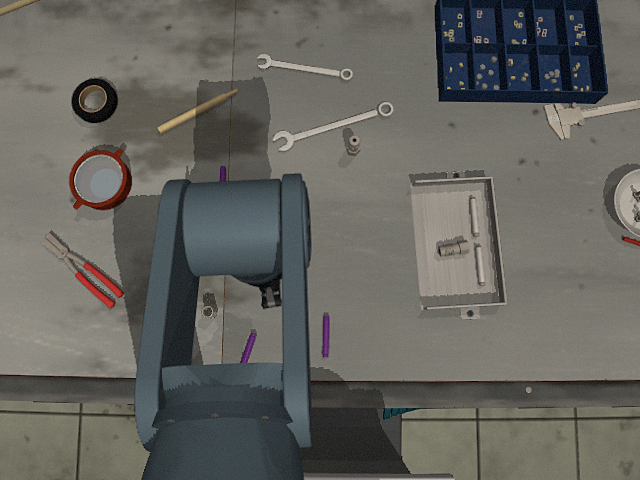

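View pics/side15.png

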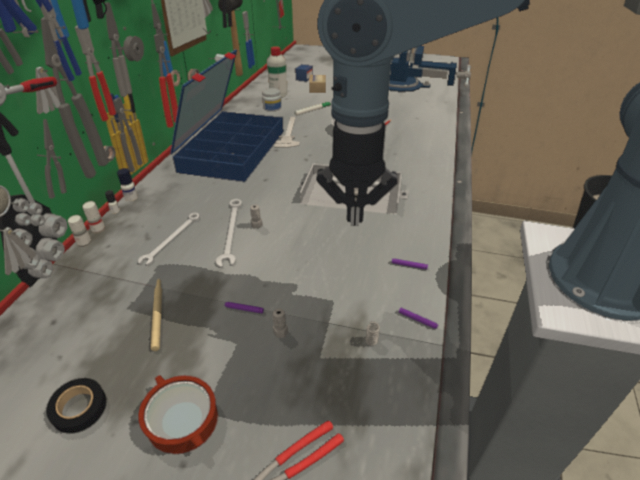

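All three lie wholly inside the tray. In the crop, the plungers are at (300,195) and (322,380), and the holder is at (222,318), about 25 mm clear of the mouth. The upright holders and the spring are standing where they were, and the arm is clear, 148 mm above the bench.

Run:
```python
from h import *
print(ctrl.hand_in())
```

```text
the job is handed in; nothing more can be done
None
```

The job is handed in. With closed fingers I swept both plungers and the lying valve holder along the bench into the wash tray, lifting nothing. It took about 23 s of the 72 s allowed.

- **In the tray:** the last top picture shows all three wholly inside. The plungers lie near the back wall without touching it, and the valve holder is tens of millimetres past the mouth.
- **Left alone:** in the last top and side pictures, both upright valve holders, the spring and the purple look-alikes stand or lie where they were.
- **Forces:** the wrist force readings between moves stayed under about 5 N.
- **Arm:** it was clear of everything, about 148 mm above the bench, when I handed in.

No check failed. The only disagreement was in the valve holder's heading, where two views differed by about 4°. That made no difference to the push.

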